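Clip the pattern board to the painter's copy stand

ROBOT

A 6-joint arm with a two-finger parallel gripper is mounted at the origin on the work surface. World frame = base frame: x ahead of the robot, y to its left, z up, the work surface at z = 0. Lengths are in m, angles in degrees, forces in N, time in s.
With the tool pointing down it reaches from about 0.375 to 0.9 m from the base axis. Payload 3.1 kg.
Tool frame: the origin (TCP) lies between the finger pads; the fingertips stand 8 mm ahead of it and the grasp point (between the pads) lies 11 mm behind it; z points along the fingers, y is the line along which they close (so a half turn about z gives the same grasp; the last joint's range is limited). The gripper opens to 87 mm and grips with 3 to 60 N. Pads are 19 mm wide; open, the fingers measure 117 mm over their backs; the gripper's body (75 mm by 190 mm) begins 51 mm behind the grasp point.
Start: joints at [-75.831, 30.224, 82.088, -0, 67.689, -10.227], TCP at [0.258, -0.569, 0.231] pointing down, gripper open.
Joint ranges: [-176.69, 176.69], [-43.24, 126.21], [12.49, 139.97], [-82, 262], [0, 151.66], [-163.58, 163.58]. Speed limits (degrees/s): [159.86, 159.86, 180, 180, 180, 180].

INTERFACE

Orientations are given as [roll, pitch, yaw] about the fixed x, y, z axes, in that order (R = Rz(yaw) Ry(pitch) Rx(roll)).
In Python, from cell import robot gives the robot as it stands.
- The arm moves only by the tool play_rows, never from a script. Its argument "motion" is a list that holds one entry, the list of rows, each a list of 7 numbers: the turn, a rotation vector about the tool's x, y, z each as a share of 0.5 rad, from -1 to 1, then the shift along the tool's x, y, z each as a share of 80 mm, from -1 to 1, then the closure, from 0 (fully open) to 1 (shut). A call has exactly 10 rows; each row is the pose to reach, as a shift and turn from the pose commanded when the call began, along the tool's axes at that moment; what a row does not reach only later rows make up. A row lasts 1/12 s, in which the tool goes at most 41.7 mm and 7.16 degrees, less where a joint would pass 70% of its speed; a pose out of reach is approached as far as the arm can. A call with a number of a shift or a turn outside -1 to 1 is refused whole. A call with a gripper value outside its range is refused whole. The fingers move at their own pace and stop on an object; "grip_force" is the grip in N (left out, the last holds). Time passes only in rows, so rows that repeat a pose let the fingers close, or fill a call up. It gives the time, the measured TCP pose, the force, the opening and the grip force at its end, in the units of the state.
- robot.observe(): the state, without advancing time (a new reading comes with each control period).
- robot.grab_frame(name): name is "scene" or "top" or "wrist"; returns (picture, depth): 420x560x3 uint8, red, green, blue; 420x560 float32, m along the optical axis (not along the pixel's ray), 0 where there is no reading.
- robot.calibration(name): a dict with "mtx" (3x3 intrinsics, pixels), "R" (3x3) and "t" (3): a world point X has camera coordinates R X + t; the wrist camera has in their place "tool_from_camera" (4x4, takes a point from camera to tool coordinates, whose origin is the TCP and whose axes are the flange's). Camera axes: x right, y down, z forward; pixel columns grow to the right and rows downward; lengths in m; the calibration is good to about 2 mm. A picture is of the moment at which its call begins: read the wrist's pose just before it. calibration takes no time and is no camera call.
- robot.job_done(): hands the job in; it is judged then, once.
The state is a dict: "time_s": time; "q": joint angles; "dq": joint speeds; "effort": joint torques, N m; "eef_pos": TCP position; "tcp_rot": TCP orientation; "force": force on the tool from outside, world axes, zero at the start; "torque": the same for the moment, N m; "finger_gap": finger opening in m; "grasp_force": force on a finger pad.
Only numpy, scipy, OpenCV 4.12 (cv2) and the standard library are available. Lean on these libraries where they do the work, as an engineer would, in place of code of your own. Each camera call takes 0.05 s, during which the arm holds its last target. There are 200 camera calls.

TASK

The painter's pattern board is only leaning loose on the copy stand. Take the black and orange spring clamp that is parked on the wall of the wooden caddy, squeeze it open, and clip it over the middle of the stand's top edge so that it nips the pattern board and the back panel together, both pads fully on, handles standing up in line with the board. Leave the board seated on its ledge and do not disturb the other ware on the bench.

Things in the scene. Friction and masses are not known exactly. Their poses are not given: they have to be found in the camera images.
- clip: Spring clamp, 100 mm tall, 24 mm wide, 65 g, black with orange handle grips and jaw pads: two like halves, as a clothes peg; squeezing the handles spreads the jaws. Origin on the pivot pin; z up to the handles, y along the pin, x across the jaws. The frame is that of the half on the -x side. Starts upright, clipped over the caddy wall nearest the robot, pad middles 12 mm below the rim.
- clip_grip (a point): good place to pinch: between the handles, 44 mm above the pivot, 10 mm below the handle ends; fingers close along clip x. Parked, the handles measure 64 mm over their outsides near the ends, narrowing to 48 mm at 18 mm above the pivot. Fixed to the same half as clip.
- clip_tip (a point): midway between the pads' inner faces (at 8 mm gap), at pad mid height, 40 mm below the pivot. Pads 12 mm tall, 24 mm wide; 32 mm clear throat from pad middle up to the pivot; jaws reach 17 mm out either side. Fixed to the same half as clip: with the jaw at q the clamp's true middle plane is turned by q/2 about the pivot, so the open jaws' middle then lies 20 mm x q to +x of this point.
- clip_jaw (a joint): opening of the clamp's +x half against the other, rad: 0 at an 8 mm gap, pads parallel; -0.2 shut; +0.42 stop, about 25 mm gap. The spring always closes it: about 8 N at the pads at 0; squeezing the handle ends to 47 mm overall opens it about 0.28 and takes about 10 N.
- caddy: fixed open wooden box 120 x 190 x 75 mm (x, y, z), walls 8 mm, with a sponge and two small jars inside no taller than the rim; origin at the centre of its underside; the clamp is parked up to 50 mm either side of the middle of its -x (robot side) long wall
- stand: fixed beech copy stand (small easel), 160 mm wide, 135 mm deep, 185 mm tall; origin on the bench under the ledge; face and ledge look to its +x, away from the robot; feet and a rear strut on its -x side (strut meets the panel 75 mm below its top)
- panel_top (a point): middle of the top edge of the stand's back panel, on its front face where the board touches. z up along the panel (leaning 0.2 rad back, to the stand's -x), x out of the face towards the board, y along the edge. Panel: plywood, 160 mm wide, 5 mm thick (x -5 to 0 mm), 158 mm tall above the ledge. The board fills x 0 to 4 mm, its top edge flush.
- card: pattern board: loose rigid cream board 150 mm wide, 158 mm tall, 4 mm thick, 110 g, with a blue and terracotta flower; leans on the panel, its lower edge on the ledge behind a 6 mm lip; origin at the middle of its lower edge, z up along it, x out of its face
- mug: white unpainted mug, 80 mm tall, on the turntable (top 60 mm above the bench) at the middle of the far side; leave alone
- jar: small amber pigment jar, 44 mm across, 52 mm tall, on the bench between caddy and stand, nearer the robot; leave alone
- bowl_blue: blue bowl, 124 mm across, 62 mm tall, out on the left; leave alone
- bowl_red: terracotta bowl, 124 mm across, 62 mm tall, out on the right; leave alone
- cup: white cup without handle, 68 mm across, 60 mm tall, on the right; leave alone
Not all that is in view belongs to the job. Leave any purple or yellow look-alike of the caddy alone.

How it is judged (in metres and radians):
On the way, in this order (a step that is already met when the one before it is completed fails the run):
1. the clamp, squeezed open, has been lifted off the caddy (value of joint clip_jaw above 0.1 rad and distance of clip from where it was at the start of the episode above 0.05 m and contact force between clip and caddy below 0.1 N), for 0.1 s.
2. its open jaws straddle the top edges of board and panel (value of joint clip_jaw above 0.08 rad and z of clip_tip in the frame of panel_top between -0.036 and -0.003 m and x of clip_tip in the frame of panel_top between -0.014 and 0.014 m and y of clip_tip in the frame of panel_top between -0.035 and 0.035 m), for 0.1 s.
At the end, for the whole second after the job is handed in: The clamp has closed on both the pattern board and the back panel (over 2 N on each), its pad middle at least 5 mm below the top edge and within 30 mm of its middle, handles up within 0.3 rad of the board's line; the board flat on the panel (0.06 rad) and within 8 mm of where it stood; both at rest (contact force between clip and card above 2 N and contact force between clip and stand above 2 N and value of joint clip_jaw below 0.1 rad and z of clip_tip in the frame of panel_top below -0.005 m and y of clip_tip in the frame of panel_top between -0.03 and 0.03 m and angle between the z axis of clip and the z axis of panel_top, either way round below 0.3 rad and z of clip in the frame of panel_top above 0 m and distance of card from where it was at the start of the episode below 0.008 m and angle between the x axis of card and the x axis of panel_top, either way round below 0.06 rad and linear speed of each of clip, card below 0.02 m/s); the robot touches nothing.
It fails at once if the pattern board was knocked or lifted from its ledge (over 20 mm) (distance of card from where it was at the start of the episode above 0.02 m).
It fails at once if other ware was pushed about (over 25 mm) (distance of any of mug, jar, bowl_blue, bowl_red, cup from where it was at the start of the episode above 0.025 m).
It also fails if it takes over 40 s, if anything falls off the work surface, if the arm or the gripper's body presses on something with over 40 N, if the wrist force passes 120 N, or if a joint passes its speed limit or range.

## Working session

There is one attempt and no reset: what is moved stays moved. The work goes in short steps, Python scripts to look and compute and a tool call to move; the robot and the scene stay as the last step left them, time stands still between calls to the robot, and variables do not carry over. Pictures are saved under pics/ and viewed, at most 10 in all, crops included, and the job is handed in when it is done.

Besides the shell and the picture viewer there is one more tool, called after "Call:" as a command line: name --argument value ..., lists and objects as JSON in quotes. play_rows: Moves the arm, as the interface text tells. Its arguments: {"type":"object","properties":{"motion":{"type":"array"},"grip_force":{"type":"number"}},"required":["motion"]}

```bash
ls; mkdir -p pics
cat > h.py <<'E'
import numpy as np, cv2
from cell import robot
def grab(n,save=None):
    p,d=robot.grab_frame(n)
    if save: cv2.imwrite('pics/'+save,p[:,:,::-1])
    return p,d
def world(n,d,pose=None):
    c=robot.calibration(n);K=np.array(c['mtx'])
    v,u=np.mgrid[:d.shape[0],:d.shape[1]]
    P=np.stack([(u-K[0,2])/K[0,0]*d,(v-K[1,2])/K[1,1]*d,d],-1)
    if n=='wrist':
        T=np.array(c['tool_from_camera']);P=P@T[:3,:3].T+T[:3,3]
        R,t=pose; return P@R.T+t
    R=np.array(c['R']);t=np.array(c['t']).ravel()
    return (P-t)@R
def pose():
    from scipy.spatial.transform import Rotation as Ro
    s=robot.observe()
    return Ro.from_euler('xyz',s['tcp_rot'],degrees=True).as_matrix(),np.array(s['eef_pos'])
E
python3 - <<'E'
from h import *
a,da=grab('scene','s0.png');b,db=grab('top','t0.png')
np.savez('f0.npz',a=a,da=da,b=b,db=db)
print(robot.observe())
for n in('scene','top','wrist'):print(n,robot.calibration(n))
E
```

```text
pics
{'time_s': 0.1, 'q': array([-7.58299905e+01,  3.02721621e+01,  8.21500765e+01, -1.38634615e-03,
        6.76884183e+01, -1.02286280e+01]), 'dq': array([ 0.07554246, -0.11999909, -0.25156724,  0.02483252,  0.08534034,
        0.08425934]), 'effort': array([ 5.46556348e-04, -4.40983522e+01, -1.77151394e+01,  6.35893294e-02,
        5.33896149e-02, -4.06652691e-05]), 'eef_pos': array([ 0.25802292, -0.56854136,  0.22967958]), 'tcp_rot': array([-1.79890874e+02, -1.83888819e-02,  2.43991475e+01]), 'force': array([1.343377  , 0.32882359, 0.35856725]), 'torque': array([-0.00229548,  0.0133976 ,  0.02296099]), 'grasp_force': 0.0, 'finger_gap': 0.08678515551722933}
scene {'mtx': array([[518.12383652,   0.        , 268.88210461],
       [  0.        , 518.12383652, 213.56021133],
       [  0.        ,   0.        ,   1.        ]]), 'R': array([[ 0.65044105,  0.75954032,  0.004995  ],
       [ 0.48748212, -0.41239973, -0.76960227],
       [-0.58248401,  0.50301588, -0.63850403]]), 't': array([-0.30110968, -0.14008517,  1.82255721])}
top {'mtx': array([[482.60017135,   0.        , 274.94347441],
       [  0.        , 482.60017135, 212.81830307],
       [  0.        ,   0.        ,   1.        ]]), 'R': array([[-0.02313735, -0.99956379, -0.01835489],
       [-0.98944932,  0.02552203, -0.14261371],
       [ 0.14301996,  0.01486153, -0.98960822]]), 't': array([0.01225061, 0.54397162, 1.30972624])}
wrist {'mtx': array([[295.43141285,   0.        , 282.93443884],
       [  0.        , 295.43141285, 210.86090732],
       [  0.        ,   0.        ,   1.        ]]), 'tool_from_camera': array([[ 4.29693534e-05, -9.60429679e-01, -2.78522584e-01,
         7.75765676e-02],
       [ 9.99999902e-01,  1.64007767e-04, -4.11272136e-04,
        -6.28797712e-04],
       [ 4.40677833e-04, -2.78522539e-01,  9.60429592e-01,
        -1.53681571e-01],
       [ 0.00000000e+00,  0.00000000e+00,  0.00000000e+00,
         1.00000000e+00]])}
```

View pics/s0.png

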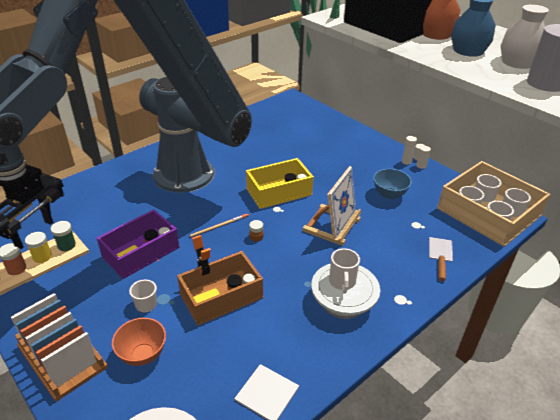

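View pics/t0.png

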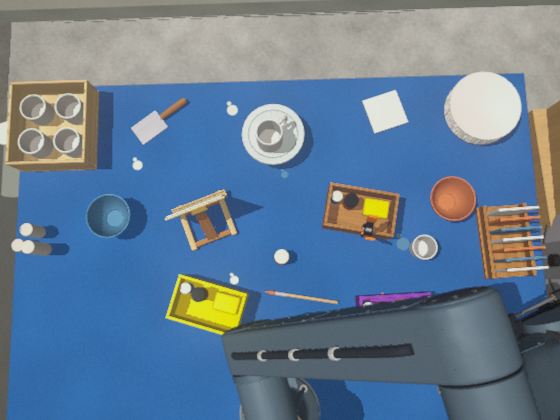

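Scene view: the wooden brown caddy with the black/orange clamp is at (220,280) with the clamp at (202,255). The yellow (280,182) and purple (138,242) boxes are look-alikes without a clamp. The stand is at (335,205). In the top view the clamp is at (370,228) and the stand's board edge at (197,205).

Run:
```python
from h import *
f=np.load('f0.npz')
A=world('scene',f['da']);B=world('top',f['db'])
def box(P,c,img,lo,hi):
    m=np.all((P>lo)&(P<hi),-1); return m
# caddy+clip top view
for n,P,im in(('scene',A,f['a']),('top',B,f['b'])):
    h=cv2.cvtColor(im,cv2.COLOR_RGB2HSV)
    u0,u1,v0,v1=(175,270,225,325) if n=='scene' else (315,405,175,250)
    M=np.zeros(h.shape[:2],bool);M[v0:v1,u0:u1]=1
    ok=M&(P[...,2]>.085)&(P[...,2]<.2)
    Q=P[ok]; print(n,'clip pts',len(Q),Q.min(0),Q.max(0),np.median(Q,0))
    org=ok&(h[...,0]<14)&(h[...,1]>180)&(h[...,2]>150)
    Q=P[org]; print(' orange',len(Q), Q.min(0),Q.max(0),Q.mean(0))
    rim=M&(abs(P[...,2]-.075)<.006); Q=P[rim][:,:2]
    r=cv2.minAreaRect(Q.astype(np.float32)); print(' rim',len(Q),r,P[rim][:,2].mean())
    # stand
    u0,u1,v0,v1=(295,370,160,250) if n=='scene' else (155,245,180,255)
    M=np.zeros(h.shape[:2],bool);M[v0:v1,u0:u1]=1
    ok=M&(P[...,2]>.165)&(P[...,2]<.25);Q=P[ok]
    if len(Q)>5:
        c=Q.mean(0);w,s,vt=np.linalg.svd(Q[:,:2]-c[:2]);print(' standtop',len(Q),c,Q[:,2].max(),np.percentile(Q,[1,50,99],axis=0),np.degrees(np.arctan2(vt[0][1],vt[0][0])),s)
    if n=='scene':
        ok=M&(P[...,2]>.05)&(P[...,2]<.2)&(h[...,2]>150)&(h[...,1]<90)
    else: ok=M&(P[...,2]>.05)&(P[...,2]<.2)
    Q=P[ok]
    c=np.median(Q,0);
    for _ in range(5):
        w,s,vt=np.linalg.svd(Q-Q.mean(0),full_matrices=False);nn=vt[2];e=abs((Q-Q.mean(0))@nn);c=Q.mean(0);Q=Q[e<max(.003,np.percentile(e,90)*.9)] if e.max()>.004 else Q
    print(' plane',len(Q),c,nn,e.mean())
a=cv2.resize(f['a'][215:330,165:280],(575,575),interpolation=2)
b=cv2.resize(f['b'][170:250,310:410],None,fx=2.2,fy=2.2,interpolation=2)
c=np.zeros((575,800,3),np.uint8);c[:,:575]=a;c[:176,577:797]=b
s=cv2.resize(f['a'][160:250,295:370],None,fx=2.9,fy=2.9,interpolation=2);c[180:180+s.shape[0],577:577+s.shape[1]]=s
cv2.imwrite('pics/c1.png',c[:,:,::-1])
```

```text
scene clip pts 343 [ 0.4485302  -0.26447189  0.08506287] [ 0.51675127 -0.22945053  0.16164866] [ 0.4782991  -0.24851652  0.13041619]
 orange 25 [ 0.45255365 -0.26416203  0.15167965] [ 0.51675127 -0.23120953  0.15973319] [ 0.47762176 -0.24626309  0.15651132]
 rim 925 ((0.455951452255249, -0.22004124522209167), (0.1913028508424759, 0.3014325201511383), 78.66602325439453) 0.07433736316367144
 standtop 231 [0.54805179 0.19083257 0.17691662] 0.1884470077072417 [[0.51400187 0.12210807 0.16519432]
 [0.55044828 0.18811108 0.17849348]
 [0.57364385 0.27140781 0.18549671]] -70.01461511202152 [0.71169564 0.05544416]
 plane 331 [0.55751056 0.19989162 0.12507921] [0.9159081  0.3448923  0.20533305] 0.001023067898538378
top clip pts 243 [ 0.45389953 -0.30470681  0.08541521] [ 0.59879865 -0.15252429  0.16621595] [ 0.49016519 -0.24386793  0.12757995]
 orange 20 [ 0.4588147  -0.25831712  0.12956686] [ 0.51054974 -0.22684021  0.16621595] [ 0.4975231  -0.24506615  0.14711567]
 rim 796 ((0.5379030108451843, -0.23372527956962585), (0.19125498831272125, 0.13440528512001038), 78.31673431396484) 0.07509500940055414
 standtop 234 [0.54424702 0.20102114 0.1818295 ] 0.18868532068228921 [[0.51594388 0.12874106 0.17421606]
 [0.54363006 0.20183527 0.18201493]
 [0.57133157 0.27249136 0.18734842]] 110.06554919559463 [0.68322745 0.04148617]
 plane 255 [0.5378092  0.19858584 0.15505597] [-0.90990528 -0.33277426  0.24765637] 0.0021365018361596115
```

View pics/c1.png

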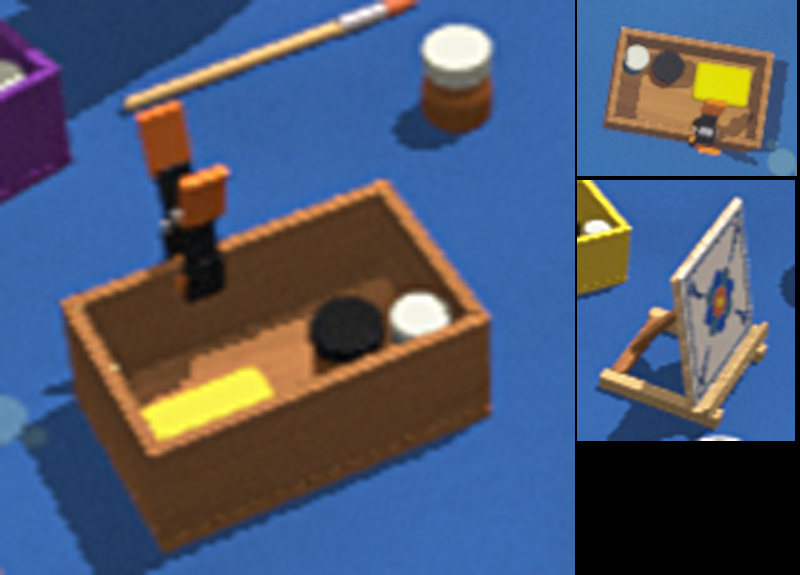

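Crop: the wooden brown box (scene 220,280) carries the black/orange clamp. The purple and yellow boxes have none, so the brown one is meant. Its rim is at z=0.075, the handle ends at about 0.157 and the stand top at about 0.186, which all match the text. I'll move towards the clamp now.

Call:
play_rows --motion '[[[0,0,-0.2,0.2,-0.12,-0.1,0],[0,0,-0.45,0.45,-0.27,-0.25,0],[0,0,-0.7,0.7,-0.42,-0.4,0],[0,0,-0.95,1,-0.6,-0.5,0],[0,0,-0.95,1,-0.6,-0.5,0],[0,0,-0.95,1,-0.6,-0.5,0],[0,0,-0.95,1,-0.6,-0.5,0],[0,0,-0.95,1,-0.6,-0.5,0],[0,0,-0.95,1,-0.6,-0.5,0],[0,0,-0.95,1,-0.6,-0.5,0]]]'

```text
time_s: 0.93
eef_pos: [0.3106, -0.493, 0.2699]
tcp_rot: [-180.0, -0.0, 51.5]
force: [-0.0, -0.5, -0.1]
finger_gap: 0.0872
grasp_force: 0.0
```

```bash
cat >> h.py <<'E'
from scipy.spatial.transform import Rotation as Ro
def plan(rot,pos):
    "shares of turn and shift from the present pose to the target"
    R,t=pose()
    r=(Ro.from_matrix(R).inv()*rot).as_rotvec()/.5; s=R.T@(np.array(pos)-t)/.08
    print('now',t.round(4),Ro.from_matrix(R).as_euler('xyz',degrees=True).round(2)); print('turn',r.round(3),'shift',s.round(3))
E
python3 -c "
from h import *
plan(Ro.from_euler('xyz',[180,0,78.5],degrees=True),[.485,-.247,.25])"
```

```text
now [ 0.3106 -0.493   0.2699] [-1.7995e+02 -2.0000e-02  5.1520e+01]
turn [-0.001 -0.001 -0.942] shift [ 3.764 -0.206  0.251]
```

Call:
play_rows --motion '[[[0,0,-0.25,0.3,0,0,0],[0,0,-0.5,0.6,0,0,0],[0,0,-0.75,0.9,0,0,0],[0,0,-0.94,1,0,0,0],[0,0,-0.94,1,0,0,0],[0,0,-0.94,1,0,0,0],[0,0,-0.94,1,0,0,0],[0,0,-0.94,1,0,0,0],[0,0,-0.94,1,0,0,0],[0,0,-0.94,1,0,0,0]]]'

```text
time_s: 1.77
eef_pos: [0.3604, -0.4304, 0.2704]
tcp_rot: [-180.0, 0.0, 78.4]
force: [0.9, 0.6, -0.2]
finger_gap: 0.0872
grasp_force: 0.0
```

Call:
play_rows --motion '[[[0,0,0,0.2,0.1,0,0],[0,0,0,0.5,0.25,0,0],[0,0,0,0.8,0.4,0,0],[0,0,0,1,0.5,0,0],[0,0,0,1,0.5,0,0],[0,0,0,1,0.5,0,0],[0,0,0,1,0.5,0,0],[0,0,0,1,0.5,0,0],[0,0,0,1,0.5,0,0],[0,0,0,1,0.5,0,0]]]'

```text
time_s: 2.6
eef_pos: [0.4155, -0.36, 0.2705]
tcp_rot: [-180.0, 0.0, 78.5]
force: [0.2, -0.3, 0.2]
finger_gap: 0.0872
grasp_force: 0.0
```

Call:
play_rows --motion '[[[0,0,0,0.2,0.1,0,0],[0,0,0,0.5,0.25,0,0],[0,0,0,0.8,0.4,0,0],[0,0,0,1,0.5,0,0],[0,0,0,1,0.5,0,0],[0,0,0,1,0.5,0,0],[0,0,0,1,0.5,0,0],[0,0,0,1,0.5,0,0],[0,0,0,1,0.5,0,0],[0,0,0,1,0.5,0,0]]]'

```text
time_s: 3.43
eef_pos: [0.4706, -0.2896, 0.2705]
tcp_rot: [-180.0, 0.0, 78.5]
force: [1.0, 0.7, 0.6]
finger_gap: 0.0869
grasp_force: 0.0
```

```bash
python3 -c "
from h import *
plan(Ro.from_euler('xyz',[180,0,78.5],degrees=True),[.485,-.247,.25])
T=pose();p,d=grab('wrist','w1.png');np.savez('w1.npz',p=p,d=d,R=T[0],t=T[1])"
```

```text
now [ 0.4706 -0.2896  0.2705] [-1.800e+02  1.000e-02  7.846e+01]
turn [-0.     0.    -0.001] shift [0.558 0.07  0.257]
```

View pics/w1.png

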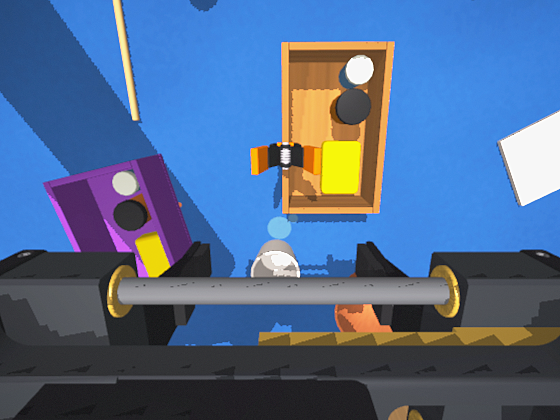

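Wrist view: the clamp is seen from above, spanning columns 250–320 at rows 143–175 on the caddy's near wall, whose left rim is at column about 288. The caddy edges run parallel to the image columns, so the yaw is right.

Run:
```python
from h import *
f=np.load('w1.npz');W=world('wrist',f['d'],(f['R'],f['t']))
h=cv2.cvtColor(f['p'],cv2.COLOR_RGB2HSV)
M=np.zeros(h.shape[:2],bool);M[135:182,240:330]=1
yaw=np.radians(-11.5);ex=np.array([np.cos(yaw),np.sin(yaw)]);ey=np.array([-ex[1],ex[0]])
ok=M&(W[...,2]>.085)&(W[...,2]<.2);Q=W[ok]
u=Q[:,:2]@ex;v=Q[:,:2]@ey;print('clip n',len(Q),'x',np.percentile(u,[0,1,99,100]),'y',np.percentile(v,[1,99]),'z',np.percentile(Q[:,2],[1,50,99,100]))
ux=(np.percentile(u,0.5)+np.percentile(u,99.5))/2;vy=np.percentile(v,[1,99]).mean()
T=Q[Q[:,2]>.145];print('high',(T[:,:2]@ex).min(),(T[:,:2]@ex).max(),np.unique(np.round(T[:,2],3)))
print('centre',ux*ex+vy*ey)
M=np.zeros(h.shape[:2],bool);M[35:220,275:400]=1
rim=M&(abs(W[...,2]-.075)<.005);r=cv2.minAreaRect(W[rim][:,:2].astype(np.float32));print('rim',r)
L=W[rim][:,:2]; x=L@ex; print('near edge',np.percentile(x,1),'far',np.percentile(x,99))
# stereo check of height: orange left/right extreme ray in wrist vs scene/top depth
for n in('scene','top'):
    g=np.load('f0.npz');P=world(n,g['da' if n=='scene' else 'db']);Q=P[(np.hypot(P[...,0]-.485,P[...,1]+.247)<.05)&(P[...,2]>.085)&(P[...,2]<.2)]
    u=Q[:,:2]@ex;v=Q[:,:2]@ey;print(n,np.percentile(u,[1,99]),np.percentile(v,[1,99]),np.percentile(Q[:,2],[50,99]))
# stand from top/scene in stand frame
for n in('scene','top'):
    g=np.load('f0.npz');P=world(n,g['da' if n=='scene' else 'db']);Q=P[(np.hypot(P[...,0]-.545,P[...,1]-.2)<.11)&(P[...,2]>.17)&(P[...,2]<.2)]
    a=np.radians(20);sx=np.array([np.cos(a),np.sin(a)]);sy=np.array([-sx[1],sx[0]])
    u=Q[:,:2]@sx;v=Q[:,:2]@sy;print(n,'u',np.percentile(u,[2,50,98]),'v',np.percentile(v,[1,99]),'zmax',Q[:,2].max())
```

```text
clip n 1707 x [0.4896332  0.49046514 0.55224436 0.55313832] y [-0.15474327 -0.1310166 ] z [0.09538555 0.12820479 0.15771748 0.15926803]
high 0.4896331984156378 0.5531383205986287 [0.145 0.146 0.147 0.148 0.149 0.15  0.151 0.152 0.153 0.154 0.155 0.156
 0.157 0.158 0.159]
centre [ 0.48233545 -0.24393931]
rim ((0.538166344165802, -0.23296582698822021), (0.18975287675857544, 0.12730853259563446), 78.7330551147461)
near edge 0.5173389612406453 far 0.6366788582610226
scene [0.49140847 0.55365534] [-0.15773969 -0.13431118] [0.13041619 0.16008038]
top [0.49303206 0.55413359] [-0.15479944 -0.13068331] [0.12758396 0.16142544]
scene u [0.57236283 0.58009485 0.58524472] v [-0.08108635  0.07809829] zmax 0.1884470077072417
top u [0.57589394 0.58010065 0.58591977] v [-0.07345958  0.07959492] zmax 0.18868532068228921
```

The measurement fits: 63.5 mm over the handles, 24 mm wide, handle ends at z 0.158, and the centre on the wall's middle to within 1 mm.

```bash
python3 -c "
from h import *
plan(Ro.from_euler('xyz',[180,0,78.5],degrees=True),[.4824,-.2439,.1375])"
```

```text
now [ 0.4707 -0.2894  0.2705] [-180.      0.     78.47]
turn [-0.     0.    -0.001] shift [0.587 0.03  1.663]
```

Call:
play_rows --motion '[[[0,0,0,0.15,0,0.1,0],[0,0,0,0.3,0.01,0.2,0],[0,0,0,0.45,0.03,0.3,0],[0,0,0,0.587,0.03,0.45,0],[0,0,0,0.587,0.03,0.6,0],[0,0,0,0.587,0.03,0.7,0],[0,0,0,0.587,0.03,0.8,0],[0,0,0,0.587,0.03,0.86,0],[0,0,0,0.587,0.03,0.86,0],[0,0,0,0.587,0.03,0.86,0]]]'

```text
time_s: 4.32
eef_pos: [0.4828, -0.2433, 0.2016]
tcp_rot: [-180.0, -0.0, 78.5]
force: [-0.1, 0.1, 1.1]
finger_gap: 0.0867
grasp_force: 0.0
```

Call:
play_rows --motion '[[[0,0,0,0,0,0.1,0],[0,0,0,0,0,0.2,0],[0,0,0,0,0,0.3,0],[0,0,0,0,0,0.4,0],[0,0,0,0,0,0.5,0],[0,0,0,0,0,0.6,0],[0,0,0,0,0,0.7,0],[0,0,0,0,0,0.8,0],[0,0,0,0,0,0.8,0],[0,0,0,0,0,0.8,0]]]'

```text
time_s: 5.15
eef_pos: [0.4825, -0.243, 0.1371]
tcp_rot: [-179.9, -0.0, 78.5]
force: [-0.9, -0.5, 0.2]
finger_gap: 0.087
grasp_force: 0.0
```

Call:
play_rows --motion '[[[0,0,0,0,0,0,0.2],[0,0,0,0,0,0,0.25],[0,0,0,0,0,0,0.3],[0,0,0,0,0,0,0.35],[0,0,0,0,0,0,0.4],[0,0,0,0,0,0,0.45],[0,0,0,0,0,0,0.48],[0,0,0,0,0,0,0.48],[0,0,0,0,0,0,0.48],[0,0,0,0,0,0,0.48]]]' --grip_force 25

```text
time_s: 5.98
eef_pos: [0.4827, -0.2432, 0.1377]
tcp_rot: [-180.0, -0.0, 78.5]
force: [0.6, -0.2, -2.4]
finger_gap: 0.0461
grasp_force: 10.1
```

Held at 46 mm with 10 N, so the jaws should be about 0.3 rad open. Lifting.

Call:
play_rows --motion '[[[0,0,0,0,0,-0.1,0.49],[0,0,0,0,0,-0.2,0.49],[0,0,0,0,0,-0.3,0.49],[0,0,0,0,0,-0.4,0.49],[0,0,0,0,0,-0.55,0.49],[0,0,0,0,0,-0.7,0.49],[0,0,0,0,0,-0.85,0.49],[0,0,0,0,0,-1,0.49],[0,0,0,0,0,-1,0.49],[0,0,0,0,0,-1,0.49]]]'

```text
time_s: 6.82
eef_pos: [0.4832, -0.2436, 0.2189]
tcp_rot: [179.9, 0.1, 78.5]
force: [0.8, -1.0, -1.3]
finger_gap: 0.0448
grasp_force: 10.4
```

Call:
play_rows --motion '[[[0,0,0,0,0,-0.1,0.49],[0,0,0,0,0,-0.2,0.49],[0,0,0,0.1,0,-0.35,0.49],[0,0,0,0.2,0,-0.5,0.49],[0,0,0,0.3,0,-0.65,0.49],[0,0,0,0.4,0,-0.8,0.49],[0,0,0,0.5,0,-0.9,0.49],[0,0,0,0.6,0,-0.9,0.49],[0,0,0,0.6,0,-0.9,0.49],[0,0,0,0.6,0,-0.9,0.49]]]'

```text
time_s: 7.65
eef_pos: [0.4919, -0.1956, 0.2892]
tcp_rot: [-179.9, -0.0, 78.6]
force: [0.3, 0.0, -1.2]
finger_gap: 0.0449
grasp_force: 10.4
```

Run:
```python
from h import *
a,da=grab('scene');b,db=grab('top');T=pose();w,dw=grab('wrist');R,t=T
s=robot.observe();print(t,s['finger_gap'],s['grasp_force'])
o=np.zeros((460,800,3),np.uint8)
W=world('wrist',dw,T);A=world('scene',da)
# clip in tool frame
for n,P in(('w',W),('s',A),('t',world('top',db))):
    Q=(P-t)@R; Q=Q[(abs(Q[...,0])<.04)&(abs(Q[...,1])<.06)&(Q[...,2]>.012)&(Q[...,2]<.12)]
    print(n,len(Q),np.percentile(Q,[1,50,99],axis=0).round(4).tolist() if len(Q) else '')
c=robot.calibration('scene');X=np.array(c['R'])@(t-[0,0,.04])+np.array(c['t']).ravel();u=(c['mtx']@X);u=(u[:2]/u[2]).astype(int);print(u)
k=a[max(u[1]-45,0):u[1]+45,u[0]-39:u[0]+39];k=cv2.resize(k,(390,450),interpolation=2);o[:450,:390]=k
o[:300,400:800]=cv2.resize(w,(400,300))
cv2.imwrite('pics/c2.png',o[:,:,::-1])
```

```text
[ 0.49190144 -0.19612954  0.28891492] 0.04430682444565191 10.388022088436628
w 2527 [[-0.0123, -0.0212, 0.0128], [0.0052, -0.0002, 0.0348], [0.0127, 0.0207, 0.0802]]
s 285 [[-0.0149, -0.0202, 0.0134], [-0.0075, 0.0145, 0.0506], [0.007, 0.0248, 0.0819]]
t 0 
[216 209]
```

View pics/c2.png

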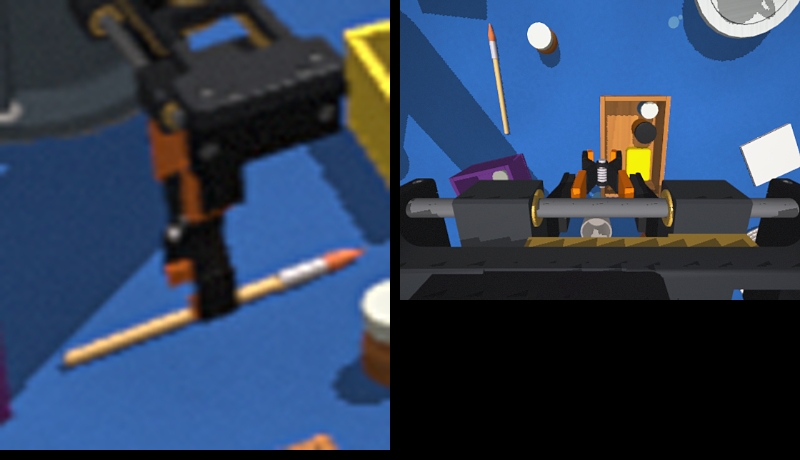

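The clamp is held centred (tool y within 0.5 mm) and the jaws are open below, ending 81 mm ahead of the TCP. Carrying it to a viewing place beside the stand.

Call:
play_rows --motion '[[[0,0,0,0.1,0.01,-0.1,0.49],[0,0,0,0.25,0.03,-0.2,0.49],[0,0,0,0.4,0.05,-0.25,0.49],[0,0,0,0.55,0.07,-0.3,0.49],[0,0,0,0.7,0.1,-0.35,0.49],[0,0,0,0.8,0.12,-0.4,0.49],[0,0,0,0.9,0.12,-0.4,0.49],[0,0,0,1,0.12,-0.4,0.49],[0,0,0,1,0.12,-0.4,0.49],[0,0,0,1,0.12,-0.4,0.49]]]'

```text
time_s: 8.63
eef_pos: [0.5174, -0.1192, 0.3214]
tcp_rot: [-180.0, 0.0, 78.6]
force: [-0.7, -0.1, -0.6]
finger_gap: 0.0446
grasp_force: 10.4
```

Call:
play_rows --motion '[[[0,0,-0.05,0.1,0.01,0,0.49],[0,0,-0.15,0.25,0.03,0,0.49],[0,0,-0.25,0.4,0.05,0,0.49],[0,0,-0.35,0.55,0.07,0,0.49],[0,0,-0.45,0.7,0.1,0,0.49],[0,0,-0.5,0.8,0.12,0,0.49],[0,0,-0.55,0.9,0.12,0,0.49],[0,0,-0.55,1,0.12,0,0.49],[0,0,-0.55,1,0.12,0,0.49],[0,0,-0.55,1,0.12,0,0.49]]]'

```text
time_s: 9.47
eef_pos: [0.5428, -0.043, 0.3217]
tcp_rot: [-180.0, 0.0, 94.3]
force: [-0.2, 0.2, -0.5]
finger_gap: 0.0448
grasp_force: 10.4
```

```bash
python3 -c "
from h import *
plan(Ro.from_euler('xyz',[180,0,110],degrees=True),[.579,.104,.32]);s=robot.observe();print(s['finger_gap'],s['grasp_force'])"
```

```text
now [ 0.5428 -0.043   0.3217] [-1.7998e+02  2.0000e-02  9.4320e+01]
turn [-0.001  0.    -0.547] shift [1.798 0.589 0.021]
0.04481346480343872 10.388200325160142
```

Call:
play_rows --motion '[[[0,0,-0.05,0.1,0.05,0,0.49],[0,0,-0.15,0.25,0.1,0,0.49],[0,0,-0.25,0.4,0.2,0,0.49],[0,0,-0.35,0.55,0.3,0,0.49],[0,0,-0.45,0.7,0.4,0,0.49],[0,0,-0.5,0.8,0.5,0,0.49],[0,0,-0.547,0.9,0.55,0,0.49],[0,0,-0.547,1,0.59,0,0.49],[0,0,-0.547,1,0.59,0,0.49],[0,0,-0.547,1,0.59,0,0.49]]]'

```text
time_s: 10.3
eef_pos: [0.5838, 0.0403, 0.3216]
tcp_rot: [-180.0, 0.0, 110.0]
force: [-0.4, -0.6, -1.0]
finger_gap: 0.045
grasp_force: 10.4
```

```bash
python3 -c "
from h import *
plan(Ro.from_euler('xyz',[180,0,110],degrees=True),[.579,.104,.32])
T=pose();p,d=grab('wrist','w2.png');np.savez('w2.npz',p=p,d=d,R=T[0],t=T[1])
W=world('wrist',d,T);t=T[1]
m=(W[...,2]>.165)&(W[...,2]<.195)&(np.hypot(W[...,0]-.545,W[...,1]-.2)<.11)
Q=W[m];a=np.radians(20);sx=np.array([np.cos(a),np.sin(a)]);sy=np.array([-sx[1],sx[0]])
print(len(Q));v,u=np.where(m);print('px',u.min(),u.max(),v.min(),v.max())
print('u',np.percentile(Q[:,:2]@sx,[2,50,98]),'v',np.percentile(Q[:,:2]@sy,[1,99]),'z',np.percentile(Q[:,2],[50,90,99]))"
```

```text
now [0.5838 0.0403 0.3216] [-1.7996e+02  1.0000e-02  1.0999e+02]
turn [-0.001  0.    -0.001] shift [0.769 0.216 0.02 ]
1387
px 294 307 0 116
u [0.5738366  0.57892927 0.58520178] v [-0.07443845  0.01888896] z [0.1798632  0.18121096 0.18204992]
```

View pics/w2.png

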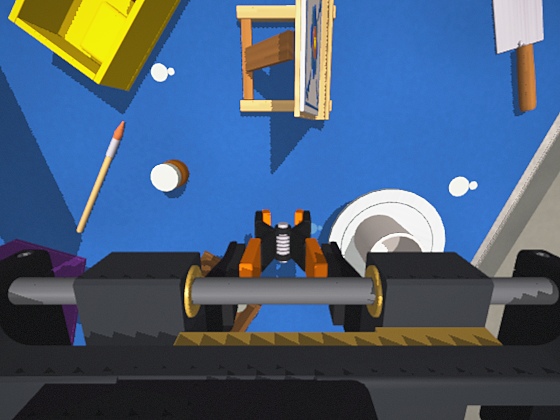

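The stand's top edge runs along columns 294–307, rows 0–116, parallel to the columns, so the 20° yaw is right. I'll go closer for a fuller view.

Call:
play_rows --motion '[[[0,0,0,0.1,0,0,0.49],[0,0,0,0.25,0,0,0.49],[0,0,0,0.4,0,0,0.49],[0,0,0,0.55,0,0,0.49],[0,0,0,0.7,0,0,0.49],[0,0,0,0.75,0,0,0.49],[0,0,0,0.77,0,0,0.49],[0,0,0,0.77,0,0,0.49],[0,0,0,0.77,0,0,0.49],[0,0,0,0.77,0,0,0.49]]]'

```text
time_s: 11.18
eef_pos: [0.5632, 0.0976, 0.3217]
tcp_rot: [180.0, 0.0, 109.9]
force: [0.7, 0.6, -2.2]
finger_gap: 0.045
grasp_force: 10.4
```

Run:
```python
from h import *
T=pose();p,d=grab('wrist');W=world('wrist',d,T);R,t=T;print(t)
a=np.radians(20);sx=np.array([np.cos(a),np.sin(a)]);sy=np.array([-sx[1],sx[0]])
m=(W[...,2]>.165)&(W[...,2]<.2)&(np.hypot(W[...,0]-.545,W[...,1]-.2)<.11)
v,u=np.where(m);print('px',u.min(),u.max(),v.min(),v.max())
Q=W[m];U=Q[:,:2]@sx;V=Q[:,:2]@sy
print(len(Q),'u',np.percentile(U,[1,50,99]),'v',np.percentile(V,[.5,99.5]),'z',np.percentile(Q[:,2],[5,50,95]))
w,s,vt=np.linalg.svd(Q[:,:2]-Q[:,:2].mean(0),full_matrices=False);print('edge dir',np.degrees(np.arctan2(vt[0][1],vt[0][0])))
# profile u -> z near middle, all in tool x window
mm=(W[...,2]>.1)&(W[...,2]<.2)&(abs(W[...,:2]@sy-0)<.03)&(abs(W[...,:2]@sx-.585)<.04)
Z=W[mm];uu=Z[:,:2]@sx
for lo in np.arange(.556,.612,.002):
    k=(uu>=lo)&(uu<lo+.002)
    if k.any():print(round(lo,3),k.sum(),Z[k][:,2].min().round(4),np.median(Z[k][:,2]).round(4),Z[k][:,2].max().round(4))
v0,v1,u0,u1=max(v.min()-15,0),v.max()+15,u.min()-60,u.max()+60
k=cv2.resize(p[v0:v1,u0:u1],None,fx=3,fy=3,interpolation=2)[:600,:800];cv2.imwrite('pics/c3.png',k[:,:,::-1]);print(u0,v0)
np.savez('w3.npz',p=p,d=d,R=R,t=t)
```

```text
[0.56319018 0.09761607 0.3217304 ]
px 293 307 0 179
2068 u [0.57364041 0.57881237 0.58530621] v [-0.07403657  0.07927098] z [0.17273522 0.17989784 0.18150742]
edge dir -70.06909353256549
0.566 22 0.1001 0.1005 0.1022
0.568 42 0.1001 0.1009 0.1021
0.57 8 0.1 0.1005 0.101
0.572 10 0.1002 0.1783 0.1801
0.574 156 0.1016 0.1795 0.1812
0.576 155 0.1004 0.18 0.1819
0.578 149 0.1781 0.1803 0.1829
0.58 144 0.1792 0.181 0.1833
0.582 112 0.1733 0.1767 0.1815
0.584 77 0.1622 0.1672 0.1749
0.586 77 0.1526 0.1584 0.1625
0.588 79 0.1416 0.1478 0.1531
0.59 78 0.132 0.1363 0.1434
0.592 62 0.1236 0.1296 0.1349
0.594 60 0.1151 0.1199 0.1252
0.596 55 0.1077 0.1105 0.1172
0.598 16 0.1003 0.1044 0.1067
233 0
```

View pics/c3.png

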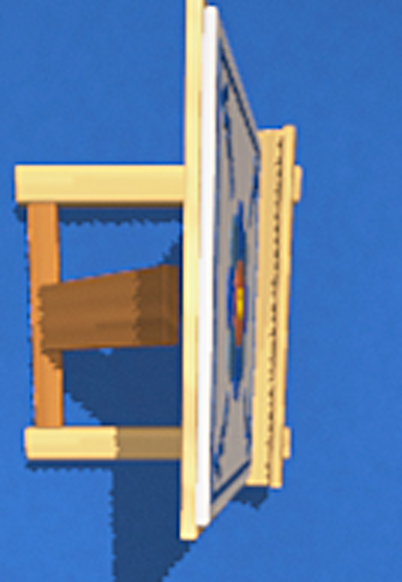

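The crop shows the panel (tan) and the board (white) top edges side by side with the strut behind. The top strip is 9 mm wide and its middle is at u≈0.578 along the stand normal, z≈0.182. Planning the straddle.

```bash
cat >> h.py <<'E'
a=np.radians(20);sx=np.array([np.cos(a),np.sin(a),0]);sy=np.array([-sx[1],sx[0],0]);ez=np.array([0,0,1.])
zp=-np.sin(.2)*sx+np.cos(.2)*ez;xp=np.cos(.2)*sx+np.sin(.2)*ez
P0=.5783*sx+.004*sy+.182*ez
RT=Ro.from_matrix(np.stack([sy,xp,-zp],1))
E
python3 -c "
from h import *
plan(RT,P0+zp*.1055)
print(P0, Ro.as_euler(RT,'xyz',degrees=True))"
```

```text
now [0.5632 0.0975 0.3217] [-1.8000e+02  1.0000e-02  1.0993e+02]
turn [-0.4    0.001 -0.002] shift [ 1.312 -0.067  0.453]
[0.54205616 0.20154902 0.182     ] [168.5408441   0.        110.       ]
```

Call:
play_rows --motion '[[[-0.05,0,0,0.1,0,0,0.49],[-0.1,0,0,0.25,0,0,0.49],[-0.16,0,0,0.4,0,0,0.49],[-0.22,0,0,0.55,0,0,0.49],[-0.28,0,0,0.7,0,0,0.49],[-0.34,0,0,0.8,0,0,0.49],[-0.4,0,0,0.9,0,0,0.49],[-0.4,0,0,1,0,0,0.49],[-0.4,0,0,1,0,0,0.49],[-0.4,0,0,1,0,0,0.49]]]'

```text
time_s: 12.07
eef_pos: [0.536, 0.1732, 0.322]
tcp_rot: [168.5, 0.0, 110.0]
force: [-0.2, 0.2, -1.1]
finger_gap: 0.0444
grasp_force: 10.4
```

```bash
python3 -c "
from h import *
plan(RT,P0+zp*.1055)"
```

```text
now [0.536  0.1732 0.322 ] [1.6854e+02 3.0000e-02 1.0999e+02]
turn [ 0.     0.001 -0.   ] shift [ 0.308 -0.159  0.434]
```

Call:
play_rows --motion '[[[0,0,0,0.1,-0.05,0,0.49],[0,0,0,0.2,-0.1,0,0.49],[0,0,0,0.3,-0.16,0.05,0.49],[0,0,0,0.31,-0.16,0.15,0.49],[0,0,0,0.31,-0.16,0.25,0.49],[0,0,0,0.31,-0.16,0.35,0.49],[0,0,0,0.31,-0.16,0.43,0.49],[0,0,0,0.31,-0.16,0.43,0.49],[0,0,0,0.31,-0.16,0.43,0.49],[0,0,0,0.31,-0.16,0.43,0.49]]]'

```text
time_s: 12.9
eef_pos: [0.5222, 0.1944, 0.2855]
tcp_rot: [168.5, 0.0, 109.9]
force: [-0.3, -0.0, -0.1]
finger_gap: 0.0448
grasp_force: 10.4
```

Run:
```python
from h import *
plan(RT,P0+zp*.0555)
T=pose();p,d=grab('wrist');a_,da=grab('scene');R,t=T
for n,im,P in(('w',p,world('wrist',d,T)),('s',a_,world('scene',da))):
    Q=(P-t)@R
    for nm,z0,z1,yy,xx in(('jaw',.045,.085,.035,.02),('top',.095,.112,.03,.09)):
        k=(abs(Q[...,0])<xx)&(abs(Q[...,1])<yy)&(Q[...,2]>z0)&(Q[...,2]<z1);q=Q[k]
        print(n,nm,len(q),np.percentile(q,[1,50,99],axis=0).round(4).tolist() if len(q) else '')
c=robot.calibration('scene');X=np.array(c['R'])@P0+np.array(c['t']).ravel();u=(c['mtx']@X);u=(u[:2]/u[2]).astype(int);print(u)
o=np.zeros((480,800,3),np.uint8);o[:480,:480]=cv2.resize(a_[u[1]-60:u[1]+36,u[0]-48:u[0]+48],(480,480),interpolation=2)
o[:315,490:800]=cv2.resize(p[30:240,180:387],(310,315),interpolation=2)
cv2.imwrite('pics/c4.png',o[:,:,::-1])
```

```text
now [0.5222 0.1944 0.2855] [168.53   0.   109.95]
turn [ 0.     0.    -0.002] shift [-0.001  0.002  0.626]
w jaw 706 [[-0.003, -0.0211, 0.0452], [0.0082, 0.0099, 0.0589], [0.0108, 0.0215, 0.0824]]
w top 1127 [[-0.0641, -0.0052, 0.1059], [0.033, -0.0008, 0.1075], [0.078, 0.0037, 0.109]]
s jaw 140 [[-0.0179, -0.0231, 0.0462], [-0.0102, 0.012, 0.0668], [0.0085, 0.0236, 0.0817]]
s top 121 [[-0.0831, -0.0079, 0.1011], [-0.018, 0.0008, 0.1066], [0.0735, 0.006, 0.112]]
[340 179]
```

View pics/c4.png

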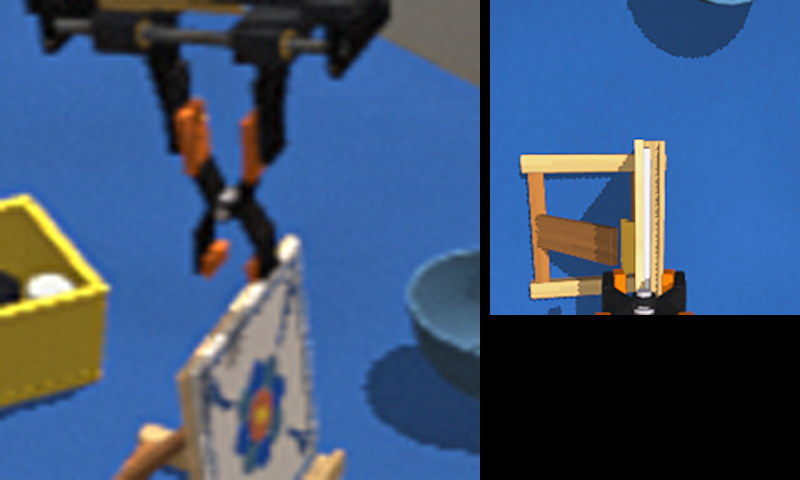

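The jaws (tool y −21…+21 mm) sit centred over the stack (−5…+4 mm), whose top is 106 mm ahead of the TCP. Descending 51 mm along the panel.

Call:
play_rows --motion '[[[0,0,0,0,-0.005,0.05,0.49],[0,0,0,0,-0.01,0.1,0.49],[0,0,0,0,-0.01,0.15,0.49],[0,0,0,0,-0.01,0.2,0.49],[0,0,0,0,-0.01,0.25,0.49],[0,0,0,0,-0.01,0.3,0.49],[0,0,0,0,-0.01,0.35,0.49],[0,0,0,0,-0.01,0.4,0.49],[0,0,0,0,-0.01,0.4,0.49],[0,0,0,0,-0.01,0.4,0.49]]]'

```text
time_s: 13.83
eef_pos: [0.5269, 0.1965, 0.2536]
tcp_rot: [168.6, -0.0, 110.0]
force: [-0.7, -0.7, -1.1]
finger_gap: 0.0445
grasp_force: 10.4
```

Call:
play_rows --motion '[[[0,0,0,0,0,0.05,0.49],[0,0,0,0,0,0.1,0.49],[0,0,0,0,0,0.15,0.49],[0,0,0,0,0,0.2,0.49],[0,0,0,0,0,0.24,0.49],[0,0,0,0,0,0.24,0.49],[0,0,0,0,0,0.24,0.49],[0,0,0,0,0,0.24,0.49],[0,0,0,0,0,0.24,0.49],[0,0,0,0,0,0.24,0.49]]]'

```text
time_s: 14.67
eef_pos: [0.5307, 0.1978, 0.2354]
tcp_rot: [168.5, 0.0, 110.0]
force: [-0.8, -0.3, 0.3]
finger_gap: 0.0447
grasp_force: 10.4
```

Run:
```python
from h import *
plan(RT,P0+zp*.0555)
T=pose();p,d=grab('wrist');a_,da=grab('scene');R,t=T
for n,P in(('w',world('wrist',d,T)),('s',world('scene',da))):
    Q=(P-t)@R
    for nm,z0,z1,yy,x0,x1 in(('jaw',.035,.085,.035,-.02,.014),('top',.045,.062,.02,.02,.09),('topR',.045,.062,.02,-.09,-.02)):
        k=(Q[...,0]>x0)&(Q[...,0]<x1)&(abs(Q[...,1])<yy)&(Q[...,2]>z0)&(Q[...,2]<z1);q=Q[k]
        print(n,nm,len(q),np.percentile(q,[1,50,99],axis=0).round(4).tolist() if len(q) else '')
u=[340,179]
o=cv2.resize(a_[u[1]-60:u[1]+36,u[0]-48:u[0]+48],(480,480),interpolation=2)
cv2.imwrite('pics/c5.png',o[:,:,::-1])
```

```text
now [0.5307 0.1978 0.2354] [1.6851e+02 1.0000e-02 1.0997e+02]
turn [ 0.001  0.    -0.001] shift [-0.004  0.013 -0.01 ]
w jaw 1349 [[-0.013, -0.0209, 0.035], [0.008, 0.0003, 0.0513], [0.0133, 0.0213, 0.0818]]
w top 1042 [[0.0208, -0.0041, 0.0549], [0.0497, 0.0003, 0.0565], [0.0787, 0.0046, 0.058]]
w topR 350 [[-0.0795, -0.004, 0.0552], [-0.0627, 0.0002, 0.0565], [-0.0246, 0.0043, 0.0579]]
s jaw 181 [[-0.0193, -0.0202, 0.0359], [-0.0098, 0.0056, 0.0581], [0.0085, 0.0228, 0.084]]
s top 38 [[0.0278, -0.0063, 0.0516], [0.0526, 0.0022, 0.0554], [0.0763, 0.0062, 0.0618]]
s topR 70 [[-0.0876, -0.0091, 0.0512], [-0.0534, 0.0021, 0.0559], [-0.0208, 0.0065, 0.0617]]
```

View pics/c5.png

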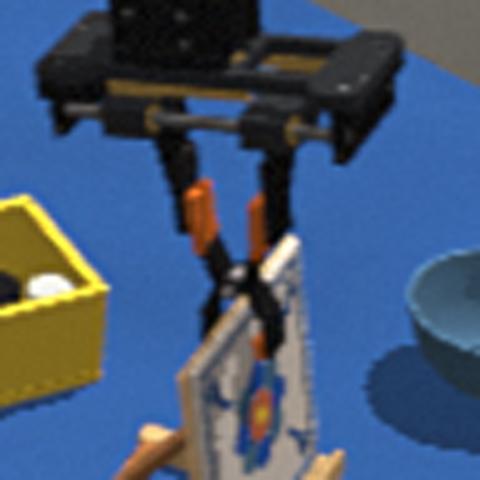

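The jaws straddle board and panel, centred, with the pads about 17 mm below the top edge. Releasing slowly.

Call:
play_rows --motion '[[[0,0,0,0,0,0,0.45],[0,0,0,0,0,0,0.42],[0,0,0,0,0,0,0.39],[0,0,0,0,0,0,0.36],[0,0,0,0,0,0,0.33],[0,0,0,0,0,0,0.3],[0,0,0,0,0,0,0.25],[0,0,0,0,0,0,0.15],[0,0,0,0,0,0,0],[0,0,0,0,0,0,0]]]'

```text
time_s: 15.6
eef_pos: [0.5307, 0.1978, 0.2353]
tcp_rot: [168.5, 0.0, 110.0]
force: [-0.3, 0.3, 0.3]
finger_gap: 0.0777
grasp_force: 0.0
```

Call:
play_rows --motion '[[[0,0,0,0,0,0,0],[0,0,0,0,0,0,0],[0,0,0,0,0,-0.1,0],[0,0,0,0,0,-0.25,0],[0,0,0,0,0,-0.4,0],[0,0,0,0,0,-0.55,0],[0,0,0,0,0,-0.7,0],[0,0,0,0,0,-0.85,0],[0,0,0,0,0,-1,0],[0,0,0,0,0,-1,0]]]'

```text
time_s: 16.43
eef_pos: [0.5168, 0.1925, 0.3168]
tcp_rot: [168.2, 0.1, 110.0]
force: [0.6, 0.3, -0.2]
finger_gap: 0.087
grasp_force: 0.0
```

Run:
```python
from h import *
T=pose();print(T[1]);p,d=grab('wrist');a_,da=grab('scene');B,db=grab('top')
for n,P in(('w',world('wrist',d,T)),('s',world('scene',da)),('t',world('top',db))):
    Q=(P-P0)@np.stack([xp,sy,zp],1)
    for nm,lo,hi in(('handles',[-.05,-.03,.015],[.05,.03,.09]),('jaws',[-.03,-.03,-.04],[.03,.03,.03]),('topedge+',[-.02,.025,-.006],[.02,.09,.006]),('topedge-',[-.02,-.09,-.006],[.02,-.025,.006])):
        q=Q[np.all((Q>lo)&(Q<hi),-1)]
        print(n,nm,len(q),np.percentile(q,[1,50,99],axis=0).round(4).tolist() if len(q) else '')
u=[340,179]
o=np.zeros((480,800,3),np.uint8);o[:480,:480]=cv2.resize(a_[u[1]-60:u[1]+36,u[0]-48:u[0]+48],(480,480),interpolation=2)
o[:315,490:800]=cv2.resize(p[30:240,180:387],(310,315),interpolation=2)
cv2.imwrite('pics/c6.png',o[:,:,::-1])
```

```text
[0.51676448 0.19252343 0.3167673 ]
w handles 2217 [[-0.0309, -0.0124, 0.0188], [-0.0007, 0.0011, 0.0462], [0.0294, 0.0113, 0.0735]]
w jaws 1133 [[-0.0179, -0.0288, -0.0225], [-0.0007, 0.0069, 0.0191], [0.0165, 0.0285, 0.0297]]
w topedge+ 499 [[-0.0053, 0.0256, -0.0036], [-0.0006, 0.0521, -0.0018], [0.0033, 0.0783, -0.0001]]
w topedge- 403 [[-0.0054, -0.0781, -0.0038], [-0.0009, -0.0504, -0.0019], [0.0034, -0.0253, -0.0005]]
s handles 239 [[-0.032, -0.0189, 0.0158], [-0.0087, -0.0095, 0.0465], [0.0295, 0.0102, 0.0761]]
s jaws 236 [[-0.0187, -0.0277, -0.039], [0.0026, -0.0113, -0.0006], [0.0177, 0.0152, 0.029]]
s topedge+ 32 [[-0.0058, 0.0274, -0.0056], [0.0007, 0.0522, 0.0001], [0.0044, 0.078, 0.0031]]
s topedge- 57 [[-0.0067, -0.0837, -0.0056], [-0.0002, -0.0591, -0.0007], [0.0052, -0.026, 0.0036]]
t handles 0 
t jaws 17 [[-0.0026, -0.0283, -0.0184], [0.0018, -0.0236, 0.0005], [0.0065, -0.0187, 0.0037]]
t topedge+ 0 
t topedge- 76 [[-0.0026, -0.0793, -0.0056], [0.0018, -0.0525, -0.0004], [0.0062, -0.0262, 0.0042]]
```

View pics/c6.png

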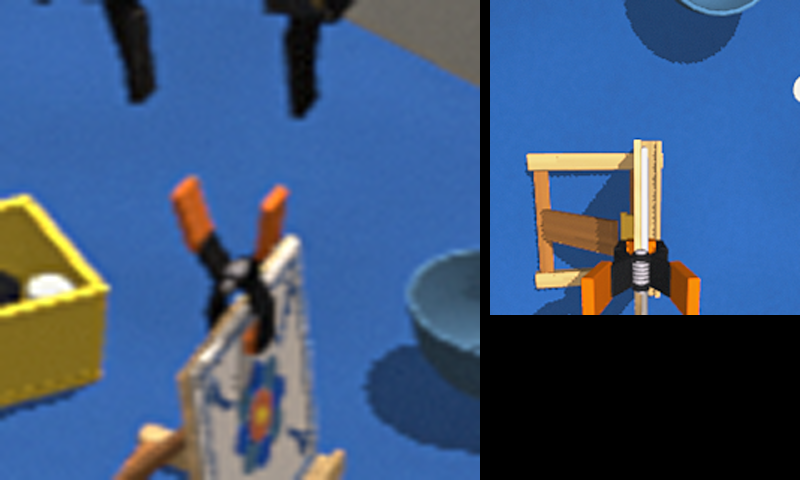

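The clamp is clipped on upright, with its handles symmetric at ±30 mm and its pads about 18 mm below the edge. The board is flat and the gripper is clear.

```bash
python3 -c "
from h import *
print(robot.job_done())"
```

```text
the job is handed in; nothing more can be done
None
```

I clipped the clamp over the middle of the stand's top edge, holding the board and back panel together with the handles in line with the board, and handed the job in at about 16.6 s; it returned no verdict.

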